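# Release the mended cup from the clamp and hold it up for inspection

## Robot

A 6-joint arm with a two-finger parallel gripper is mounted at the origin on a cart in front of the work surface, level with it; the furniture and walls round the work are solid. World frame = base frame: x ahead of the robot, y to its left, z up, the work surface at z = 0. Lengths are in mm, angles in rad, forces in N, time in s.
With the tool pointing down it reaches from about 275 to 850 mm from the base axis. Payload 5.2 kg.
Tool frame: the origin (TCP) lies at the very end of the fingers, on their centre line; the grasp point (between the pads) lies 19 mm behind it (env.grip_depth is the distance from the TCP to the grasp point, in mm); z points along the fingers, y is the direction in which the jaws open and shut (so a half turn about z gives the same grasp; the last joint's range is limited). The gripper opens to 85 mm and grips with 20 to 120 N. Pads are 22 mm wide; open, the fingers measure 114 mm over their backs; the gripper's body (76 mm by 85 mm) begins 54 mm behind the grasp point. The pads swing forward as they close: fully open they stand 13 mm farther back than shut.
Start: joints at [-1.428, 0.259, 1.535, -0, 1.348, -0.203], TCP at [186.443, -517.44, 209.31] pointing down, gripper open.
Joint ranges: [-3.14, 3.14], [-0.91, 2.08], [0.19, 2.58], [-1.22, 4.36], [0.22, 2.71], [-3.12, 3.12]. Speed limits (rad/s): [2.57, 2.57, 3.14, 3.14, 3.14, 3.14].

## Interface

Orientations are given as [roll, pitch, yaw] about the fixed x, y, z axes, in that order (R = Rz(yaw) Ry(pitch) Rx(roll)).
In Python, from bench import env gives the robot as it stands. The module is installed in compiled form; this text tells all that it offers.
- The arm moves only by the tool send_rows, never from a script. Its argument "motion" is a list that holds one entry, the list of rows, each a list of 4 numbers: the shift along the tool's x, y, z in mm, then the turn about the tool's z in rad. A call has 1 to 8 rows; each row is the pose to reach, as a shift and turn from the pose commanded when the call began, along the tool's axes at that moment; what a row does not reach only later rows make up. A row lasts 1/12 s, in which the tool goes at most 41.7 mm and 7.16 degrees, less where a joint would pass 70% of its speed; a pose out of reach is approached as far as the arm can. A call with a gripper value outside its range is refused whole. "hand" is the gripper command: -1 is shut, 1 is fully open, values between are in proportion, set as the call begins (left out, the last holds). The fingers move at their own pace and stop on an object; the grip force is fixed at half the most. Time passes only in rows, so rows that repeat a pose let the fingers close. It gives the time, the measured TCP pose, the force and the opening at its end, in the units of the state.
- env.get_obs(): the state, without advancing time (a new reading comes with each control period).
- env.get_image(name): name is "scene" or "top" or "wrist"; returns (picture, depth): 384x512x3 uint8, red, green, blue; 384x512 float32, mm along the optical axis (not along the pixel's ray), 0 where there is no reading.
- env.calibration(name): a dict with "fovy" (degrees; the focal length in pixels is half the picture's height over the tangent of half this angle, whatever the lens; pixels are square), "cx", "cy" (the principal point, pixels), "rvec" (rotation vector, rad) and "tvec" (3), from world to camera coordinates, as OpenCV has them; the wrist camera has in their place "T_tool_cam" (4x4, takes a point from camera to tool coordinates, whose origin is the TCP and whose axes are the flange's). Camera axes: x right, y down, z forward; pixel columns grow to the right and rows downward; lengths in mm; the calibration is good to about 2 mm. A picture is of the moment at which its call begins: read the wrist's pose just before it. calibration takes no time and is no camera call.
- env.close_job(): hands the job in, once; it reports no verdict.
The state is a dict: "t": time; "joint_positions": joint angles; "qvel": joint speeds; "tau": joint torques, N m; "eef_pos": TCP position; "orientation": TCP orientation; "force": force on the tool from outside, world axes, zero at the start; "torque": the same for the moment, N m; "finger_gap": opening from 0.0 (shut) to 1.0 (fully open).
Only numpy, scipy, OpenCV 4.12 (cv2) and the standard library are available. Lean on these libraries where they do the work, as an engineer would, in place of code of your own. Each camera call takes 0.05 s, during which the arm holds its last target.

## Task

The cup in the small clamp had its handle glued back on, and the glue has set: wind the clamp's crank open by about two full turns, anticlockwise as seen from the crank end, so that the sliding jaw stands clear, and only then lift the cup out. Without putting it down, bring it over the woven tray and finish there still holding it, motionless in the air, upright, its foot about 20 cm above the worktop and centred over the tray, with its handle pointing to the tray's front edge (the edge towards the front of the worktop), so that I can look at the join. Leave the tray, the other cup, the timer and the little bowl where they are.

Things in the scene. Friction and masses are not known exactly. Their poses are not given: they have to be found in the camera images.
- clamp: grey screw clamp (small vice) fixed to the worktop, 84 x 196 mm, 74 mm high. Origin: on the worktop under the clamped cup's axis. y runs along the screw: fixed cork vee jaw (top 66 mm) at +y, sliding jaw (top 70 mm), then a 74 mm high block and the crank at -y, to the robot's right; z up. The cup stands on a bed 30 mm above the worktop; beside it, at +x and -x, all is free above the bed
- crank (a joint): crank angle (rad), range -0.2 to 15.5, starts between 0 and 2.4; 0: arm up. Grows anticlockwise seen from the crank end (from the top the handle goes to the clamp's -x, towards the robot). Takes 1.5 N at the handle and stays where left. Draws the jaw back 6 mm a turn; the jaw's sprung cork facing (about 16 N) follows for 4 mm, so the cup is free from 5 rad, with a 7 mm gap at 11.5 rad
- crank_handle (a point): middle of the black crank handle: a round bar 18 mm thick, 48 mm long, along the clamp's y axis. It spins freely on its pin, so a hand pinching it from above can keep its attitude round the whole circle, which has radius 32 mm about crank_axis in the clamp's x-z plane (lowest point 31 mm above the worktop)
- crank_axis (a point): centre of the handle's circle: on the screw axis, 63 mm above the worktop, 160.5 mm from the clamp's origin towards its -y, level with the middle of the handle's length; axes as the clamp's. The crank arm begins 26 mm, and the 74 mm high front block 38 mm, nearer to the cup
- cup: the mended cup: small white china cup with a floral pattern, in the clamp; 0.10 to 0.18 kg, 50 mm high, rim 62 mm across, foot 44 mm. Origin at foot height, 14 mm from the cup's axis towards the handle; z up. The handle points to -y and ends 58 mm from the axis; in the clamp its axes are the clamp's. Can be taken from above across the rim, fingers at its x sides
- cup_mid (a point): centre of the cup's mouth, on the cup's axis at rim height, 50 mm above the foot; axes as the cup's
- cup_handle (a point): on the cup's handle near its outer end, 54 mm from the cup's axis, 33 mm above the foot
- tray_mid (a point): centre of the top of the grey woven place tray: a rounded rectangle about 140 mm (its x) by 205 mm (its y), 9 mm thick, lying flat on the worktop to the robot's left. The x axis points away from the front of the worktop, within 0.25 rad, square to the tray's two long edges; the front edge is the long one at -x
- twin_cup: a cup of the same shape standing free on the worktop to the robot's right; leave alone. Origin and axes as the other cup's
- timer: round wind-up kitchen timer, 63 mm across, 58 mm high, to the robot's right; leave alone
- dip_bowl: small dark stoneware bowl, 90 mm across, 35 mm high, to the robot's right; leave alone
Things that resemble listed ones, but are neither listed nor needed, are in the scene too. Leave any brown look-alike of the cup alone.

How it is judged:
By the outcome, as a careful person would: the job done as asked, in the order asked, and still so for the second after the job is handed in, while the arm keeps its last pose, push and grip.
It also fails if it takes over 67 s, if anything falls off the work surface, if the arm or the gripper's body presses on something with over 40 N, if the wrist force passes 120 N, or if a joint passes its speed limit or range.

## Working session

There is one attempt and no reset: what is moved stays moved. The work goes in short steps, Python scripts to look and compute and a tool call to move; the robot and the scene stay as the last step left them, time stands still between calls to the robot, and variables do not carry over. Pictures are saved under pics/ and viewed, and the job is handed in when it is done.

Besides the shell and the picture viewer there is one more tool, called as name(argument=value, ...), one argument or row to a line, values as JSON. send_rows: Moves the arm, as the interface text tells. Its arguments: {"type":"object","properties":{"motion":{"type":"array","items":{"type":"array","items":{"type":"array","items":{"type":"number"}}}},"hand":{"type":"number"}},"required":["motion"]}

```bash
mkdir -p pics
python3 - <<'E'
from bench import env
import cv2,numpy as np
o=env.get_obs();print(o)
for n in("scene","top","wrist"):
    p,d=env.get_image(n);cv2.imwrite(f"pics/{n}0.png",p[:,:,::-1]);np.savez(f"pics/{n}0.npz",p=p,d=d)
    print(n,env.calibration(n))
E
```

```text
{'t': 0.0, 'joint_positions': array([-1.42780670e+00,  2.59365389e-01,  1.53609474e+00,  3.83971189e-06,
        1.34799435e+00, -2.02805445e-01]), 'qvel': array([ 6.08961232e-04, -5.09633596e-04, -7.02387929e-04, -3.26040693e-04,
        7.24162732e-04, -1.18186317e-05]), 'tau': array([ 2.77551526e-04, -4.46031010e+01, -2.90572733e+01, -1.41540290e-04,
        1.20483790e-02,  1.74804747e-06]), 'eef_pos': array([ 186.35726557, -516.85954785,  208.45800443]), 'orientation': array([-3.13976974e+00, -3.78670519e-04,  3.45793878e-01]), 'force': array([-0.39142985, -0.320081  , -0.20873903]), 'torque': array([0.0262846 , 0.01815566, 0.01135391]), 'finger_gap': 0.9981006350890229}
scene {'fovy': 49.05823122850986, 'cx': 256.98965507334344, 'cy': 196.0796919479288, 'rvec': array([ 1.00906994, -2.32568074,  1.16993675]), 'tvec': array([244.08515042, 301.31661606, 992.90364988])}
top {'fovy': 45.71616079976952, 'cx': 258.2684858209995, 'cy': 194.94831502166306, 'rvec': array([ 2.18019011, -2.1952352 ,  0.10233251]), 'tvec': array([ -85.73820454,  448.40453075, 1374.66934166])}
wrist {'fovy': 61.110293900259975, 'cx': 257.9952781745487, 'cy': 190.12013117165475, 'T_tool_cam': array([[ 1.31053643e-03, -9.51249816e-01, -3.08418660e-01,
         7.91889191e+01],
       [ 9.99999135e-01,  1.28034273e-03,  3.00272078e-04,
        -4.08133281e-01],
       [ 1.09247831e-04, -3.08418786e-01,  9.51250672e-01,
        -1.65016534e+02],
       [ 0.00000000e+00,  0.00000000e+00,  0.00000000e+00,
         1.00000000e+00]])}
```

View pics/scene0.png

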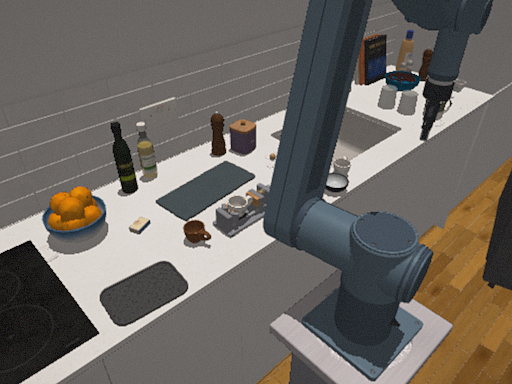

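View pics/top0.png

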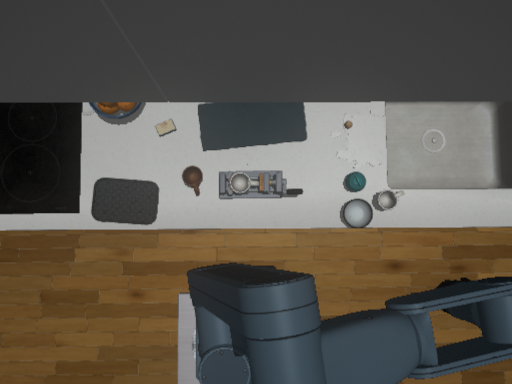

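View pics/wrist0.png

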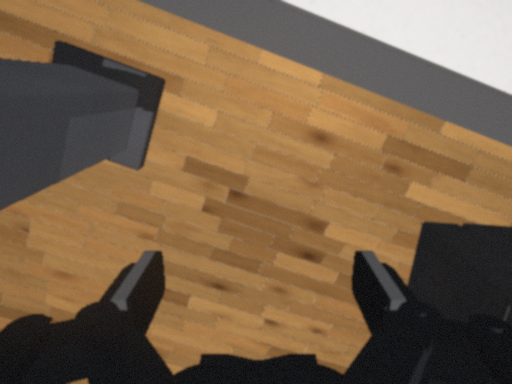

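The top view shows the clamp with its cup near (240,184), the crank handle near (294,192) on the robot side, the tray near (125,201), the brown look-alike at (193,178), and the twin cup, bowl and timer around (345–400,180–215).

```bash
cat > h.py <<'E'
import numpy as np,cv2
from scipy.spatial.transform import Rotation as R
def cam(c,obs=None):
    f=192/np.tan(np.radians(c["fovy"]/2))
    if "rvec" in c:
        Rm=cv2.Rodrigues(c["rvec"])[0];t=c["tvec"];Rwc=Rm.T;o=-Rm.T@t
    else:
        T=np.eye(4);T[:3,:3]=R.from_euler('xyz',obs["orientation"]).as_matrix();T[:3,3]=obs["eef_pos"]
        M=T@c["T_tool_cam"];Rwc=M[:3,:3];o=M[:3,3]
    return f,c["cx"],c["cy"],Rwc,o
def ray(C,uv):
    f,cx,cy,Rw,o=C;uv=np.atleast_2d(uv).astype(float)
    d=np.c_[(uv[:,0]-cx)/f,(uv[:,1]-cy)/f,np.ones(len(uv))]@Rw.T
    return o,d
def onz(C,uv,z):
    o,d=ray(C,uv);return o+d*((z-o[2])/d[:,2])[:,None]
def bydepth(C,uv,dep):
    o,d=ray(C,uv);return o+d*np.asarray(dep)[:,None]
def proj(C,P):
    f,cx,cy,Rw,o=C;q=(np.atleast_2d(P)-o)@Rw
    return np.c_[cx+f*q[:,0]/q[:,2],cy+f*q[:,1]/q[:,2]]
E
python3 - <<'E'
from h import *
from bench import env
z=np.load("pics/top0.npz");p,d=z["p"],z["d"]
C=cam(env.calibration("top"));print(C[0],C[4])
v,u=np.mgrid[0:384,0:512];P=bydepth(C,np.c_[u.ravel(),v.ravel()],d.ravel()).reshape(384,512,3)
np.save("pics/P.npy",P)
print(np.round(P[184,[150,200,240,300,330]]))
# clamp: points with z>12 around
s=(slice(160,212),slice(210,312))
m=(P[...,2]>12);mm=np.zeros_like(m);mm[s]=m[s]
q=P[mm];print(len(q),q.min(0),q.max(0))
c,sz,a=cv2.minAreaRect(q[q[:,1]>-200][:,:2].astype(np.float32));print(c,sz,a)
# tray
t=np.zeros_like(m);t[170:232,85:165]=1
g=p.astype(int).max(2)<110;t&=g
pts=np.argwhere(t)[:,::-1]
n,l,st,ce=cv2.connectedComponentsWithStats(t.astype(np.uint8));k=1+st[1:,4].argmax();
pts=np.argwhere(l==k)[:,::-1];W=onz(C,pts,9.)
r=cv2.minAreaRect(W[:,:2].astype(np.float32));print("tray",r,W[:,:2].mean(0))
im=cv2.resize(p[150:220,200:400,::-1],None,fx=4,fy=4,interpolation=cv2.INTER_CUBIC);cv2.imwrite("pics/z1.png",im)
np.set_printoptions(linewidth=250)
print(np.round(P[165:205:1,255:306:2,2]).astype(int))
E
```

```text
455.4569943168373 [ 337.55609629  -68.64575021 1406.93891291]
[[ 484.  244.    8.]
 [ 484.   91.    2.]
 [ 479.  -34.   42.]
 [ 483. -219.   -1.]
 [ 482. -312.    3.]]
1612 [ 337.55609629 -219.55012281   12.01551801] [ 525.25297496   31.59195286 1406.93891291]
(475.8804016113281, -73.85208129882812) (203.99085998535156, 194.96051025390625) 40.38134002685547
tray ((433.47406005859375, 319.52825927734375), (201.3748016357422, 134.60751342773438), 85.29734802246094) [433.08021158 319.91391152]
[[-2  1  4 ...  2  1 -3]
 [ 6  5  3 ...  3  1 -6]
 [-1  4 -1 ...  2 -5  6]
 ...
 [-2  1  1 ...  2  0 -2]
 [-2  0 -1 ... -3 -1 -3]
 [-4  2 -2 ...  2 -3  1]]
```

View pics/z1.png

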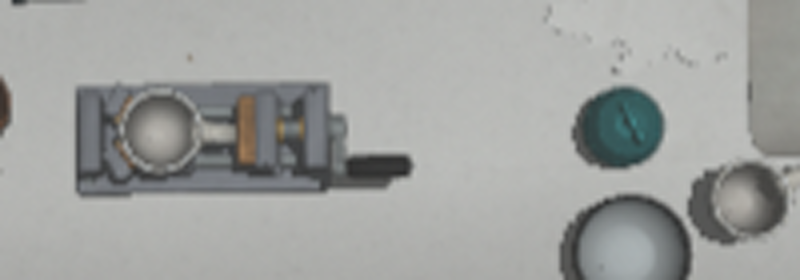

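Run:
```python
from h import *
from bench import env
C=cam(env.calibration("top"))
np.set_printoptions(suppress=True,precision=1)
print("cup mid",onz(C,[(240,182.5)],80))
print("handle ends",onz(C,[(286.8,191.3),(302.7,191.3)],85),onz(C,[(286.8,191.3),(302.7,191.3)],63))
print("base corners",onz(C,[(219.5,172),(282,171),(281,197.5),(219.5,198)],74))
P=np.load("pics/P.npy");print(P[188:196,285:304:3,2])
```

```text
cup mid [[479.8 -34.7  80. ]]
handle ends [[ 452.7 -171.1   85. ]
 [ 452.4 -217.6   85. ]] [[ 454.6 -172.9   63. ]
 [ 454.3 -220.1   63. ]]
base corners [[ 511.9   25.6   74. ]
 [ 513.8 -158.6   74. ]
 [ 435.4 -154.7   74. ]
 [ 435.1   25.7   74. ]]
[[78.8 -0.3 79.2 77.4 79.7 78.  -1.9]
 [79.5 81.8 82.6 75.2 82.6 83.2 -2.7]
 [82.  83.1 82.6 88.  83.  84.3  1.3]
 [84.8 84.1 83.8 84.  85.8 85.2 75.5]
 [83.1 80.4 81.9 90.7 79.8 84.1  1.4]
 [77.6 77.5 81.1 79.6 78.2 73.6 -4.1]
 [-1.8  2.3 -7.2  4.9 -3.2  1.1  3.4]
 [ 3.6 -3.6  3.8 -1.4  0.1  1.1 -2.8]]
```

send_rows(
  motion=[
    [[382,-210,0,-1.225],[382,-210,0,-1.225],[382,-210,0,-1.225],[382,-210,0,-1.225],[382,-210,0,-1.225],[382,-210,0,-1.225],[382,-210,0,-1.225],[382,-210,0,-1.225]],
  ],
  hand=1,
)

```text
t: 0.82
eef_pos: [407.6, -265.5, 209.2]
orientation: [-3.142, -0.0, 1.352]
force: [0.7, -0.5, 0.4]
finger_gap: 0.999
```

send_rows(
  motion=[
    [[145,31,0,-0.22],[145,31,0,-0.22],[145,31,0,-0.22],[145,31,0,-0.22],[145,31,0,-0.22],[145,31,0,-0.22],[145,31,0,-0.22]],
  ],
)

```text
t: 1.4
eef_pos: [469.2, -133.3, 209.1]
orientation: [-3.141, 0.0, 1.566]
force: [-0.6, -1.3, -0.1]
finger_gap: 1.004
```

Run:
```python
from h import *
from bench import env
import pickle
o=env.get_obs();p,d=env.get_image("wrist");cv2.imwrite("pics/w1.png",p[:,:,::-1])
pickle.dump((o,p,d),open("pics/w1.pkl","wb"));print(o["eef_pos"],o["orientation"],o["qvel"])
```

```text
[ 469.15673199 -133.29013954  209.12558787] [-3.14101080e+00  3.87775212e-04  1.56633214e+00] [-0.02721635 -0.00063671 -0.00212777  0.00355799 -0.00065712  0.00194755]
```

View pics/w1.png

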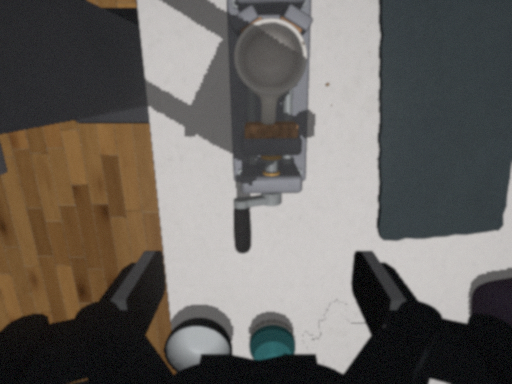

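The wrist view shows the cup's rim centred near (271,57), its handle pointing down to (270,100), the crank hub at (272,198) and the black crank handle from (242,200) to (243,251).

Run:
```python
from h import *
from bench import env
import pickle
np.set_printoptions(suppress=True,precision=1)
o,p,d=pickle.load(open("pics/w1.pkl","rb"));C=cam(env.calibration("wrist"),o);C2=cam(env.calibration("top"))
v,u=np.mgrid[0:384,0:512];P=bydepth(C,np.c_[u.ravel(),v.ravel()],d.ravel()).reshape(384,512,3)
# handle: dark, in box
def show(m,name):cv2.imwrite(name,m.astype(np.uint8)*255)
g=p.astype(int)
m=np.zeros(d.shape,bool);m[195:258,230:256]=1;m&=(P[...,2]>50)&(g.max(2)<70)
q=P[m];print("handle px",len(q),"mean",q.mean(0),"y",np.percentile(q[:,1],[1,99]),"z pct",np.percentile(q[:,2],[10,50,90,97]))
pts=np.argwhere(m)[:,::-1].astype(np.float32);r=cv2.minAreaRect(pts);print(r)
W=onz(C,cv2.boxPoints(r),76);print("handle box at 76",W)
# cup rim: z about 80
m=np.zeros(d.shape,bool);m[5:110,225:315]=1;m&=(P[...,2]>76)&(P[...,2]<90)
q=P[m];show(m,"pics/m.png");print("rim",len(q),q.min(0),q.max(0))
# bright rim pixels
for z in(74,):
  m=np.zeros(d.shape,bool);m[175:195,225:310]=1;m&=(P[...,2]>66)
  q=P[m];print("block",q.min(0),q.max(0),np.median(q,0))
im=cv2.resize(p[0:260,210:330,::-1],None,fx=2.3,fy=2.3,interpolation=cv2.INTER_CUBIC);cv2.imwrite("pics/w1z.png",im)
```

```text
handle px 577 mean [ 453.4 -188.    84.6] y [-211.6 -159.9] z pct [80.8 82.8 84.2 84.8]
((242.0, 224.5), (53.0, 14.0), 90.0)
handle box at 76 [[ 446.7 -158.5   76. ]
 [ 460.3 -158.5   76. ]
 [ 459.7 -216.2   76. ]
 [ 445.3 -216.1   76. ]]
rim 1334 [449.1 -74.5  76. ] [509.9  -2.2  83.2]
block [ 451.5 -157.7   66.3] [511.1 -53.6 374.1] [ 480.7 -144.8   74. ]
```

View pics/w1z.png

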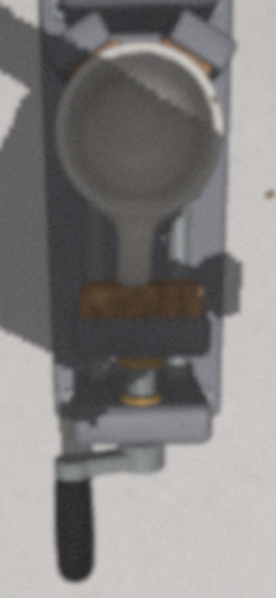

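send_rows(
  motion=[
    [[-64,-17,30,0],[-64,-17,65,0],[-64,-17,100,0],[-64,-17,100,0],[-64,-17,100,0]],
  ],
  hand=0.2,
)

```text
t: 1.87
eef_pos: [449.4, -196.8, 107.1]
orientation: [-3.136, -0.004, 1.562]
force: [-0.1, -0.5, 0.2]
finger_gap: 0.599
```

Run:
```python
from h import *
from bench import env
import pickle
o=env.get_obs();p,d=env.get_image("wrist");cv2.imwrite("pics/w2.png",p[:,:,::-1])
pickle.dump((o,p,d),open("pics/w2.pkl","wb"));print(o["eef_pos"],o["orientation"],o["finger_gap"])
C=cam(env.calibration("wrist"),o)
print(proj(C,[[452,-194,76],[481,-194,63],[452,-218,76]]))
```

```text
[ 449.4004779  -196.82235284  107.05452989] [-3.13591408 -0.00422407  1.56233377] 0.5985672999678209
[[262.22797247 209.63458375]
 [304.50144492 202.55361388]
 [262.34154485 243.15424271]]
```

View pics/w2.png

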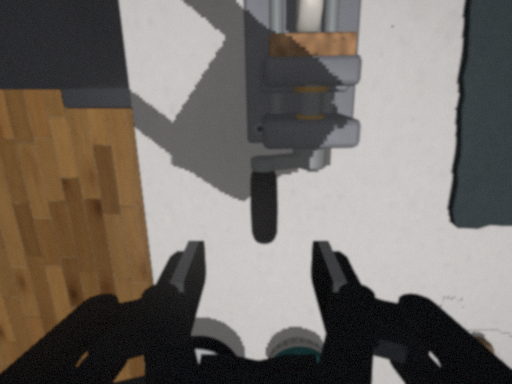

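The black handle runs from (264,172) to (264,243), centred between the fingertips at about u=258; the crank hub appears at about (318,158).

Run:
```python
from h import *
from bench import env
import pickle
np.set_printoptions(suppress=True,precision=1)
o,p,d=pickle.load(open("pics/w2.pkl","rb"));C=cam(env.calibration("wrist"),o)
v,u=np.mgrid[0:384,0:512];P=bydepth(C,np.c_[u.ravel(),v.ravel()],d.ravel()).reshape(384,512,3)
for a in range(248,336,6): print(a,P[158:164,a].mean(0))
for b in range(166,248,8): print(b,np.median(P[b,258:271],0), P[b,252:278:3,2])
def ed(r):
    q=P[r,230:370];m=q[:,2]>60;print("block row",r,q[m][:,0].min(),q[m][:,0].max(),q[m][:,1].mean(),q[m][:,2].mean())
for r in(65,70,130,125,135):ed(r)
```

```text
248 [ 440.5 -178.3    0.6]
254 [ 447.1 -160.5   80.9]
260 [ 450.7 -160.3   81.7]
266 [ 454.3 -160.3   82. ]
272 [ 458.  -160.8   79.9]
278 [ 461.7 -161.2   78.2]
284 [ 465.5 -161.5   76.6]
290 [ 469.3 -161.8   75.5]
296 [ 473.1 -162.2   73.8]
302 [ 477.  -162.5   72.6]
308 [ 480.6 -162.2   73.9]
314 [ 484.4 -162.4   73.5]
320 [ 488.6 -162.9   71. ]
326 [ 506.9 -178.7    0.5]
332 [ 512.1 -178.9   -0. ]
166 [ 453.1 -163.4   83.1] [79.4 83.3 82.8 82.4 81.7 83.1 81.9 79.2 78. ]
174 [ 453.1 -168.6   81.9] [77.4 80.5 82.3 83.3 81.9 82.6 80.9 78.9  0.1]
182 [ 453.1 -173.4   82.8] [80.4 81.1 82.2 83.7 82.9 83.4 82.4 81.1  0.2]
190 [ 453.1 -178.3   83.5] [81.1 81.3 82.7 83.7 84.  84.6 82.2 81.1 76.3]
198 [ 453.1 -183.6   83. ] [79.8 83.  84.  82.6 82.8 83.  82.1 81.3 78. ]
206 [ 453.1 -188.6   83.6] [81.7 81.1 83.2 84.  83.9 82.7 82.8 81.5 76.4]
214 [ 453.1 -194.    83.6] [80.5 82.3 83.8 84.6 82.4 83.5 83.9 81.4 77.1]
222 [ 453.1 -199.4   83.6] [80.6 82.3 84.7 85.2 82.9 82.9 82.2 81.5 76.6]
230 [ 453.  -204.9   83.7] [79.8 82.2 83.5 83.9 84.3 83.7 83.1 81.2  0.6]
238 [ 453.  -210.6   83.3] [ 0.3 81.3 83.3 83.8 84.3 83.3 81.8 77.2 -0.6]
246 [ 454.  -259.4    0.5] [ 0.   1.1 -0.2  1.   0.6  0.1  0.6 -0.2  0.7]
block row 65 450.8231065683957 508.51654228556464 -106.71166179382993 74.43784176967598
block row 70 450.8231065683957 509.27103466643774 -109.29677033710385 72.46896935182865
block row 130 450.8231065683957 510.11237628193277 -142.840803337968 78.48509408958051
block row 125 451.48033674155784 510.95887223090034 -140.44635812778205 73.87942244665552
block row 135 450.8231065683957 510.7325956830873 -146.07095578102826 76.45740991432844
```

send_rows(
  motion=[
    [[0,1,20,0],[0,1,40,0],[0,1,52,0],[0,1,52,0],[0,1,52,0]],
  ],
)

```text
t: 2.33
eef_pos: [454.3, -197.2, 59.2]
orientation: [3.14, 0.001, 1.566]
force: [0.9, 0.5, 0.4]
finger_gap: 0.601
```

send_rows(
  motion=[
    [[0,-1,0,0],[0,-1,0,0],[0,-1,0,0],[0,-1,0,0],[0,-1,0,0],[0,-1,0,0],[0,-1,0,0],[0,-1,0,0]],
  ],
  hand=-1,
)

```text
t: 3.0
eef_pos: [452.1, -196.9, 57.3]
orientation: [3.142, -0.0, 1.566]
force: [-0.2, 0.1, 0.3]
finger_gap: -0.003
```

Run:
```python
from h import *
from bench import env
o=env.get_obs();print(o["finger_gap"],o["eef_pos"],o["force"])
p,d=env.get_image("wrist");cv2.imwrite("pics/w3.png",p[:,:,::-1])
```

```text
-0.003276016508678226 [ 452.11657794 -196.86850698   57.27209141] [-0.16319845  0.12616263  0.2885425 ]
```

View pics/w3.png

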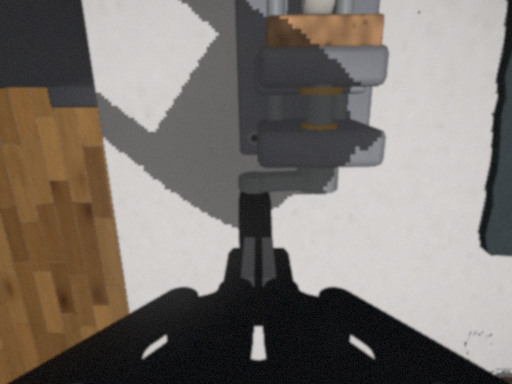

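Run:
```python
from h import *
from bench import env
o=env.get_obs()
for n,s in(("scene",(150,260,190,310)),("top",(150,215,210,320))):
    p,d=env.get_image(n)
    a,b,c,e=s;cv2.imwrite(f"pics/{n}3.png",cv2.resize(p[a:b,c:e,::-1],None,fx=6,fy=6,interpolation=cv2.INTER_CUBIC)[:590,:800])
p,d=env.get_image("wrist");C=cam(env.calibration("wrist"),o)
v,u=np.mgrid[0:384,0:512];P=bydepth(C,np.c_[u.ravel(),v.ravel()],d.ravel()).reshape(384,512,3)
np.set_printoptions(suppress=True,precision=1)
for r in range(186,290,6): print(r,np.median(P[r,246:270],0),P[r,240:276:4,2])
```

```text
186 [ 452.  -163.4   73.8] [71.6 73.2 74.  74.1 74.9 73.4 71.8 72.  72.3]
192 [ 452.  -166.4   73.7] [65.6 72.8 75.4 74.5 74.9 73.5 71.3  0.3 -0.5]
198 [ 452.  -169.7   73. ] [70.4 72.5 72.9 73.9 73.9 73.6 72.8 71.3  0.2]
204 [ 451.9 -172.4   74.1] [70.7 73.3 74.2 73.7 75.3 74.7 73.  70.3  0.3]
210 [ 451.9 -175.4   74.4] [71.9 73.6 73.8 74.1 75.2 73.7 73.8 71.7  1.1]
216 [ 451.9 -178.6   74.4] [71.6 73.8 75.6 75.2 74.4 75.6 73.3 71.6 -0.5]
222 [ 451.9 -181.7   74.6] [71.7 72.6 73.8 76.  75.1 74.6 74.2 72.5 -0.6]
228 [ 451.9 -184.9   74.7] [70.9 72.7 75.  75.  75.  75.3 73.1 71.9  1.2]
234 [ 451.9 -188.1   74.9] [72.2 73.2 75.1 76.  75.5 74.9 74.  72.7  0.4]
240 [ 451.9 -185.6   86.3] [71.3 86.  85.1 86.5 86.6 86.3 86.3 87.  -0. ]
246 [ 452.2 -185.7   92.1] [69.8 91.7 91.7 91.8 93.  92.  92.2 92.8 92.7]
252 [ 451.9 -185.6   97.7] [91.2 97.5 97.7 97.2 98.6 98.  97.1 98.4 97.9]
258 [ 451.9 -185.4  103.1] [ 95.9 103.2 102.5 102.8 102.  102.6 103.5 103.9 103.5]
264 [ 451.9 -185.5  107.6] [100.1 107.8 106.9 108.4 108.2 107.2 107.9 107.6 107.6]
270 [ 451.9 -185.5  112.1] [104.5 111.  112.1 112.8 110.9 112.  112.5 111.6 112.9]
276 [ 451.9 -185.6  116. ] [115.9 116.5 115.8 115.9 116.1 116.1 116.8 116.5 116. ]
282 [ 451.9 -187.2  117.6] [123.3 120.8 121.2 117.3 117.1 117.  116.4 120.9 121.9]
288 [ 451.9 -187.5  120.9] [126.2 125.6 125.1 117.  117.  117.2 124.  125.4 124.9]
```

View pics/scene3.png

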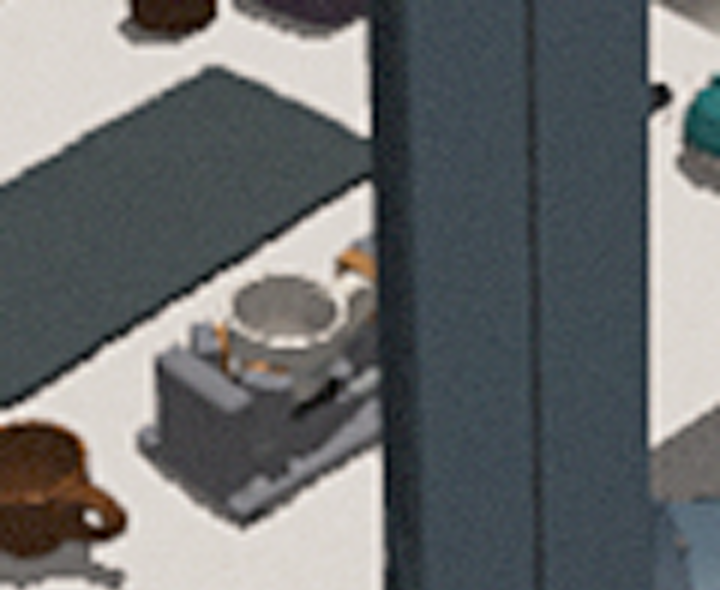

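View pics/top3.png

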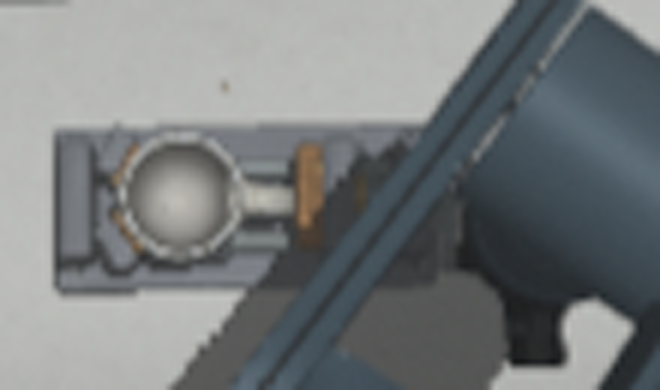

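Run:
```python
from h import *
from bench import env
import pickle
np.set_printoptions(suppress=True,precision=1,linewidth=200)
for nm in("w1","w2"):
    o,p,d=pickle.load(open(f"pics/{nm}.pkl","rb"));c=env.calibration("wrist");T=c["T_tool_cam"]
    f=192/np.tan(np.radians(c["fovy"]/2))
    v,u=np.mgrid[0:384,0:512];Q=np.stack([(u-c["cx"])/f*d,(v-c["cy"])/f*d,d],-1)@T[:3,:3].T+T[:3,3]
    for r in range(236,330,6):
        m=(d[r]<185)&(d[r]>20)
        us=np.where(m)[0]; us=us[(us>100)&(us<260)]
        if len(us): print(nm,r,us.min(),us.max(),"L inner",Q[r,us.max()-2],"L mid",Q[r,(us.max()+us.min())//2])
p,d=env.get_image("wrist");o=env.get_obs()
im=cv2.resize(p[170:330,170:350,::-1],None,fx=3.6,fy=3.6,interpolation=cv2.INTER_CUBIC);cv2.imwrite("pics/w3z.png",cv2.convertScaleAbs(im,alpha=2.5,beta=20))
```

```text
w1 254 142 161 L inner [  9.8 -42.9 -39.7] L mid [  79.6   -0.2 -165. ]
w1 260 138 162 L inner [  6.8 -42.8 -39.5] L mid [  79.6   -0.2 -165. ]
w1 266 126 163 L inner [  3.4 -42.8 -38.9] L mid [ 10.8 -45.4 -51.2]
w1 272 119 163 L inner [  0.5 -43.  -39. ] L mid [ 10.7 -45.2 -55.3]
w1 278 115 164 L inner [ -2.8 -43.  -38.7] L mid [ 10.7 -44.5 -59.4]
w1 284 110 164 L inner [ -5.2 -42.9 -39.7] L mid [ 11.6 -43.4 -64.5]
w1 290 106 164 L inner [ -8.3 -43.2 -39.8] L mid [ 10.8 -43.3 -67.1]
w1 296 101 162 L inner [ -8.4 -42.8 -44.1] L mid [ 11.3 -43.1 -71.1]
w1 302 101 159 L inner [ -8.8 -43.2 -47.6] L mid [ 10.1 -43.  -72.7]
w1 308 101 157 L inner [ -8.6 -42.7 -51.8] L mid [  7.2 -43.9 -72.1]
w1 314 101 154 L inner [ -8.4 -42.7 -55.8] L mid [  5.8 -44.3 -73.4]
w1 320 101 151 L inner [ -9.  -43.1 -58.5] L mid [ 11.4 -40.2 -83.1]
w1 326 101 148 L inner [ -8.3 -42.8 -62.8] L mid [ 11.7 -39.6 -86. ]
w2 242 187 203 L inner [ 11.1 -26.1 -30.9] L mid [ 11.3 -28.7 -31.4]
w2 248 185 203 L inner [  9.3 -25.8 -33.2] L mid [ 11.  -28.2 -36.5]
w2 254 173 204 L inner [  4.7 -26.  -30.4] L mid [ 10.9 -29.9 -41.6]
w2 260 168 204 L inner [  2.9 -25.7 -32.8] L mid [ 11.7 -29.3 -47.9]
w2 266 164 204 L inner [  0.  -25.8 -33.2] L mid [ 11.3 -29.3 -51.9]
w2 272 161 205 L inner [ -4.3 -25.9 -31.4] L mid [ 11.3 -28.8 -56.2]
w2 278 158 204 L inner [ -5.5 -25.9 -34.6] L mid [ 11.1 -28.7 -60. ]
w2 284 155 203 L inner [ -6.4 -25.8 -38. ] L mid [ 10.5 -28.8 -62.9]
w2 290 144 202 L inner [ -7.6 -25.9 -40.8] L mid [ 12.1 -29.4 -68.9]
w2 296 101 200 L inner [ -7.  -25.8 -45.8] L mid [ 12.2 -36.2 -72.3]
w2 302 101 198 L inner [ -5.9 -25.6 -51.4] L mid [ 13.  -35.1 -76.6]
w2 308 101 197 L inner [ -7.  -25.7 -53.9] L mid [ 11.9 -34.7 -78.1]
w2 314 101 195 L inner [ -6.7 -25.7 -57.8] L mid [ 12.4 -33.9 -81.6]
w2 320 101 193 L inner [ -7.  -25.9 -60.9] L mid [ 11.8 -33.6 -83.5]
w2 326 101 192 L inner [ -8.2 -26.  -62.9] L mid [ 16.5 -30.8 -91.6]
```

View pics/w3z.png

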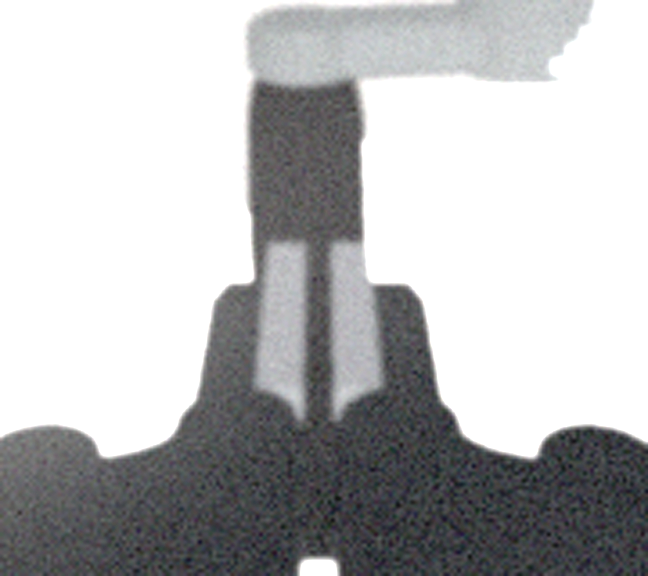

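Run:
```python
from bench import env
print(env.grip_depth,[a for a in dir(env) if not a.startswith('_')])
```

```text
18.700000000000003 ['MotionError', 'calibration', 'close_job', 'get_image', 'get_obs', 'grip_depth']
```

The picture shows the shut fingertips ending at (257,237), and depth puts them about 25 mm behind the stated TCP. The handle is now below them with its top at z≈75: the fingers shut above it and knocked it down a little. I will treat the real fingertips as about 25 mm behind the TCP, lift, reopen and go deeper.

send_rows(
  motion=[
    [[0,0,-15,0],[0,0,-30,0],[0,0,-30,0],[0,0,-30,0],[0,0,-30,0],[0,0,-30,0]],
  ],
  hand=0.2,
)

```text
t: 3.75
eef_pos: [451.5, -196.5, 86.5]
orientation: [-3.14, -0.001, 1.566]
force: [-0.2, -0.3, 0.0]
finger_gap: 0.598
```

```bash
cat > meas.py <<'E'
from h import *
from bench import env
import pickle,sys
np.set_printoptions(suppress=True,precision=1,linewidth=200)
nm=sys.argv[1]
o=env.get_obs();p,d=env.get_image("wrist");cv2.imwrite(f"pics/{nm}.png",p[:,:,::-1]);pickle.dump((o,p,d),open(f"pics/{nm}.pkl","wb"))
print(o["t"],o["eef_pos"],o["orientation"],o["finger_gap"],o["force"])
C=cam(env.calibration("wrist"),o)
v,u=np.mgrid[0:384,0:512];P=bydepth(C,np.c_[u.ravel(),v.ravel()],d.ravel()).reshape(384,512,3)
E
cat > mh.py <<'E'
from meas import *
m=(p.max(2)<75)&(P[...,2]>20)&(P[...,2]<100)&(P[...,1]<-170)&(P[...,1]>-222)&(abs(P[...,0]-480)<60)&(v<245)
q=P[m];print(len(q),np.percentile(q,[2,50,98],axis=0))
t=q[q[:,2]>np.percentile(q[:,2],60)];print("top",np.median(t,0))
E
python3 mh.py w4
```

```text
3.75 [ 451.5 -196.5   86.5] [-3.1 -0.   1.6] 0.5980995620980275 [-0.2 -0.3  0. ]
1608 [[ 442.9 -208.1   69.7]
 [ 450.4 -188.1   74.2]
 [ 458.1 -170.7   76.3]]
top [ 450.3 -189.5   75.2]
```

View pics/w4.png

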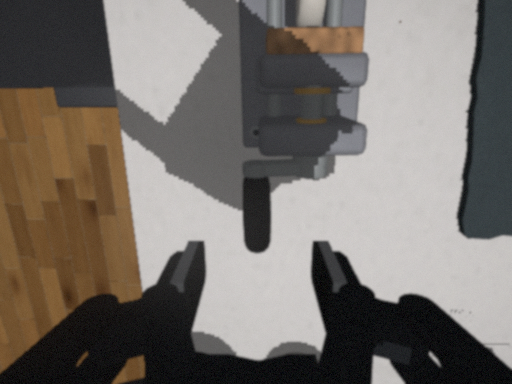

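The handle runs from (257,178) to (257,251), midway between the open fingers, with its centre at about (450.4, −192, 66.5), so the crank angle is now about 1.46.

send_rows(
  motion=[
    [[0,-1,15,0],[0,-1,30,0],[0,-1,45,0],[0,-1,58,0],[0,-1,58,0],[0,-1,58,0]],
  ],
)

```text
t: 4.3
eef_pos: [450.3, -196.3, 28.4]
orientation: [-3.139, -0.002, 1.566]
force: [-0.3, 0.4, 0.6]
finger_gap: 0.597
```

send_rows(
  motion=[
    [[0,0,0,0],[0,0,0,0],[0,0,0,0],[0,0,0,0],[0,0,0,0],[0,0,0,0],[0,0,0,0]],
  ],
  hand=-1,
)

```text
t: 4.88
eef_pos: [450.5, -197.2, 29.5]
orientation: [-3.141, 0.001, 1.566]
force: [-4.0, -2.5, 0.6]
finger_gap: 0.188
```

```bash
python3 mh.py w5
```

```text
4.8833 [ 450.5 -197.2   29.5] [-3.1  0.   1.6] 0.18839823911276243 [-4.  -2.5  0.6]
977 [[ 442.1 -185.8   60. ]
 [ 450.2 -175.5   73. ]
 [ 459.8 -170.3   75.1]]
top [ 450.2 -175.4   74.1]
```

View pics/w5.png

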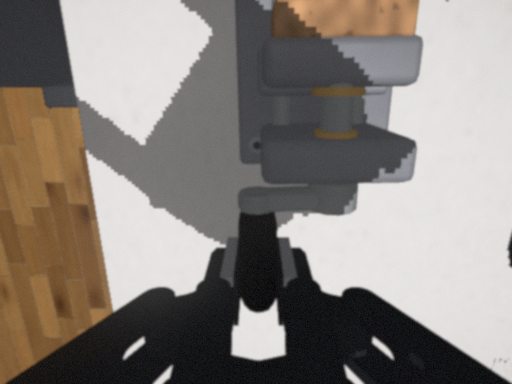

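The fingers now straddle the handle (centre (258,250), opening 0.188, about 16–18 mm). I will work out the circle next.

Run:
```python
import numpy as np
a=1.46+np.arange(0,25)*np.pi/12
for c in range(3):
    s=a[8*c:8*c+9]; print([[0,round(float(-32*(np.sin(x)-np.sin(s[0]))),1),round(float(-32*(np.cos(x)-np.cos(s[0]))),1),0] for x in s[1:]])
```

```text
[[0, 0.2, 8.4, 0], [0, 2.5, 16.4, 0], [0, 6.8, 23.5, 0], [0, 12.8, 29.3, 0], [0, 20.2, 33.3, 0], [0, 28.3, 35.3, 0], [0, 36.6, 35.2, 0], [0, 44.6, 32.9, 0]]
[[0, 7.1, -4.3, 0], [0, 12.9, -10.3, 0], [0, 17.0, -17.7, 0], [0, 19.0, -25.8, 0], [0, 18.8, -34.1, 0], [0, 16.5, -42.1, 0], [0, 12.2, -49.3, 0], [0, 6.1, -55.1, 0]]
[[0, -7.3, -4.0, 0], [0, -15.4, -6.0, 0], [0, -23.8, -5.9, 0], [0, -31.8, -3.5, 0], [0, -39.0, 0.8, 0], [0, -44.7, 6.8, 0], [0, -48.8, 14.1, 0], [0, -50.8, 22.2, 0]]
```

send_rows(
  motion=[
    [[0,0.2,8.4,0],[0,2.5,16.4,0],[0,6.8,23.5,0]],
  ],
)

```text
t: 5.18
eef_pos: [458.3, -197.1, 5.7]
orientation: [3.141, 0.0, 1.565]
force: [1.1, 0.3, 2.3]
finger_gap: 0.185
```

send_rows(
  motion=[
    [[0,6.0,5.8,0],[0,13.4,9.8,0],[0,21.5,11.8,0],[0,29.8,11.7,0],[0,37.8,9.4,0]],
  ],
)

```text
t: 5.6
eef_pos: [496.2, -196.5, -2.9]
orientation: [-3.14, -0.001, 1.567]
force: [-10.2, 1.2, 16.2]
finger_gap: 0.182
```

send_rows(
  motion=[
    [[0,7.1,-4.3,0],[0,12.9,-10.3,0],[0,17.0,-17.7,0],[0,19.0,-25.8,0],[0,18.8,-34.1,0],[0,16.5,-42.1,0],[0,12.2,-49.3,0],[0,6.1,-55.1,0]],
  ],
)

```text
t: 6.27
eef_pos: [502.2, -196.7, 52.2]
orientation: [3.14, -0.0, 1.566]
force: [0.7, 1.1, -2.3]
finger_gap: 0.181
```

send_rows(
  motion=[
    [[0,-7.3,-4.0,0],[0,-15.4,-6.0,0],[0,-23.8,-5.9,0],[0,-31.8,-3.5,0],[0,-39.0,0.8,0],[0,-44.7,6.8,0],[0,-48.8,14.1,0],[0,-50.8,22.2,0]],
  ],
)

```text
t: 6.93
eef_pos: [450.2, -197.2, 28.7]
orientation: [3.141, 0.001, 1.565]
force: [1.7, 0.5, 0.4]
finger_gap: 0.185
```

```bash
python3 mh.py w6
```

```text
6.9333 [ 450.2 -197.2   28.7] [3.1 0.  1.6] 0.18546929890344258 [1.7 0.5 0.4]
966 [[ 442.2 -185.7   60.4]
 [ 450.3 -175.3   72.1]
 [ 458.4 -170.3   74.2]]
top [ 449.9 -175.4   73.4]
```

View pics/w6.png

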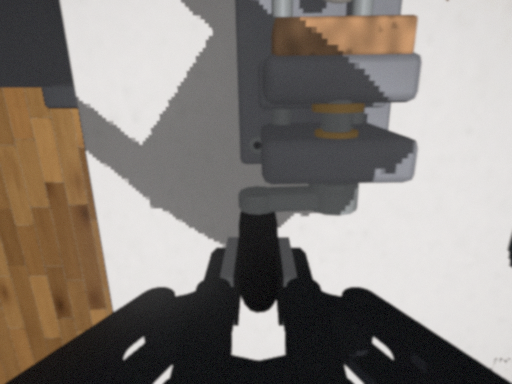

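After one turn the jaw's rear edge has moved from v=85 to v=103, and the handle is still held at (258,250). Now the second turn.

send_rows(
  motion=[
    [[0,0.2,8.4,0],[0,2.5,16.4,0],[0,6.8,23.5,0],[0,12.8,29.3,0],[0,20.2,33.3,0],[0,28.3,35.3,0],[0,36.6,35.2,0],[0,44.6,32.9,0]],
  ],
)

```text
t: 7.65
eef_pos: [495.5, -196.5, -3.2]
orientation: [-3.139, -0.001, 1.567]
force: [-10.0, 1.0, 17.5]
finger_gap: 0.185
```

send_rows(
  motion=[
    [[0,7.1,-4.3,0],[0,12.9,-10.3,0],[0,17.0,-17.7,0],[0,19.0,-25.8,0],[0,18.8,-34.1,0],[0,16.5,-42.1,0],[0,12.2,-49.3,0],[0,6.1,-55.1,0]],
  ],
)

```text
t: 8.32
eef_pos: [502.0, -196.8, 52.3]
orientation: [3.14, -0.0, 1.566]
force: [0.4, 1.1, -2.8]
finger_gap: 0.186
```

send_rows(
  motion=[
    [[0,-7.3,-4.0,0],[0,-15.4,-6.0,0],[0,-23.8,-5.9,0],[0,-31.8,-3.5,0],[0,-39.0,0.8,0],[0,-44.7,6.8,0],[0,-48.8,14.1,0],[0,-48.8,14.1,0]],
  ],
)

```text
t: 8.98
eef_pos: [451.4, -197.1, 35.8]
orientation: [-3.14, -0.0, 1.565]
force: [-0.5, -1.6, -1.4]
finger_gap: 0.186
```

```bash
python3 mh.py w7
```

```text
8.9833 [ 451.4 -197.1   35.8] [-3.1 -0.   1.6] 0.18590556353331275 [-0.5 -1.6 -1.4]
973 [[ 443.  -185.9   66.4]
 [ 451.2 -175.5   79.2]
 [ 460.6 -170.3   81.1]]
top [ 450.8 -175.4   80.2]
```

View pics/w7.png

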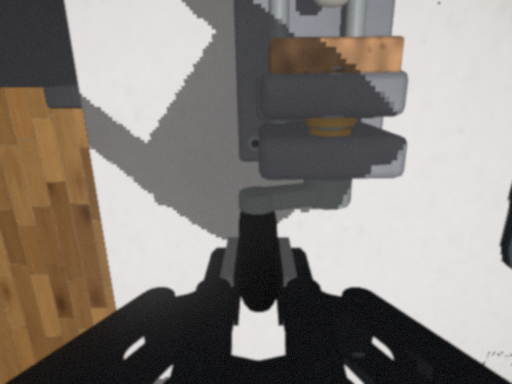

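The jaw's rear edge is now near v=115, close to the front block, and the cork has a clear gap to the cup. I will release and rise.

send_rows(
  motion=[
    [[0,0,0,0],[0,0,0,0],[0,0,0,0],[0,0,0,0],[0,0,-10,0],[0,0,-45,0],[0,0,-85,0],[0,0,-125,0]],
  ],
  hand=0.2,
)

```text
t: 9.7
eef_pos: [452.3, -196.2, 164.2]
orientation: [-3.14, -0.001, 1.566]
force: [1.4, 0.1, -0.4]
finger_gap: 0.6
```

send_rows(
  motion=[
    [[35,8,-30,0],[75,15,-50,0],[105,26,-50,0],[105,26,-50,0],[105,26,-50,0],[105,26,-50,0]],
  ],
  hand=1,
)

```text
t: 10.2
eef_pos: [479.2, -91.9, 212.7]
orientation: [-3.142, 0.001, 1.567]
force: [-0.1, 1.1, -0.2]
finger_gap: 0.992
```

```bash
cat > mc.py <<'E'
from meas import *
m=(P[...,2]>76)&(P[...,2]<86)&(v<240)&(abs(P[...,0]-480)<45)&(P[...,1]>-80)&(P[...,1]<20)
q=P[m];print(len(q),q.min(0),q.max(0),np.percentile(q,[1,99],axis=0))
cv2.imwrite("pics/mm.png",m.astype(np.uint8)*255)
E
python3 mc.py w8
```

```text
10.2 [479.2 -91.9 212.7] [-3.1  0.   1.6] 0.9916368522348069 [-0.1  1.1 -0.2]
1134 [449.9 -78.4  76. ] [510.8  -2.9  83. ] [[450.7 -75.9  76.1]
 [510.3  -3.   82.3]]
```

View pics/w8.png

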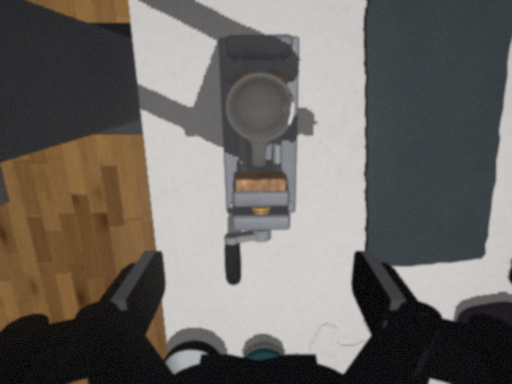

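The cup's rim is centred near (259,107) with its handle straight down to (258,165), and there is a visible gap before the cork at (260,183). I will go above the cup and down.

send_rows(
  motion=[
    [[30,1,20,0],[58,1,50,0],[58,1,80,0],[58,1,100,0],[58,1,100,0],[58,1,100,0],[58,1,100,0]],
  ],
)

```text
t: 10.83
eef_pos: [481.5, -35.3, 113.3]
orientation: [3.141, 0.0, 1.564]
force: [-0.2, -0.5, 0.2]
finger_gap: 1.003
```

```bash
python3 mc.py w9
```

```text
10.8333 [481.5 -35.3 113.3] [3.1 0.  1.6] 1.0029167002364399 [-0.2 -0.5  0.2]
1453 [450.1 -56.7  76. ] [511.1  -2.2  83.8] [[450.7 -56.3  76.1]
 [510.6  -2.6  82.4]]
```

View pics/w9.png

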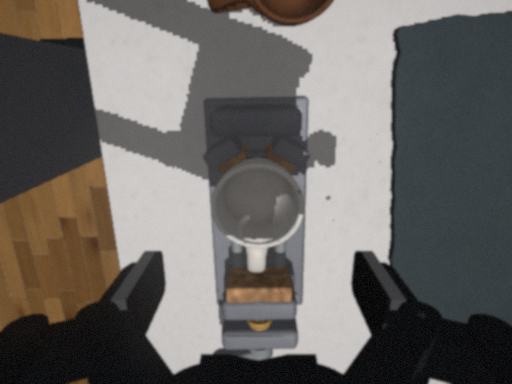

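The cup is centred at about (257,203), midway between the open fingers, and its handle ends at (257,272). Descending.

send_rows(
  motion=[
    [[1.5,-1,20,0],[1.5,-1,45,0],[1.5,-1,70,0],[1.5,-1,85,0],[1.5,-1,93,0],[1.5,-1,93,0],[1.5,-1,93,0]],
  ],
)

```text
t: 11.47
eef_pos: [480.7, -33.1, 20.4]
orientation: [3.14, 0.0, 1.565]
force: [-0.4, -0.8, 0.8]
finger_gap: 0.995
```

send_rows(
  motion=[
    [[0,0,0,0],[0,0,0,0],[0,0,0,0],[0,0,0,0],[0,0,0,0],[0,0,0,0]],
  ],
  hand=-1,
)

```text
t: 11.97
eef_pos: [480.8, -32.7, 21.1]
orientation: [3.139, 0.001, 1.566]
force: [-1.2, 0.1, 6.4]
finger_gap: 0.679
```

```bash
python3 mc.py w10
```

```text
11.9667 [480.8 -32.7  21.1] [3.1 0.  1.6] 0.6790983609123553 [-1.2  0.1  6.4]
939 [463.3  -7.8  76. ] [499.   -1.7  82.3] [[465.4  -6.9  76.1]
 [496.8  -1.9  82. ]]
```

View pics/w10.png

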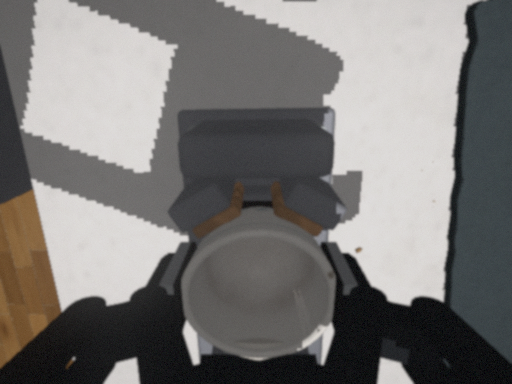

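send_rows(
  motion=[
    [[0,0,0,0],[0,0,0,0],[-1,0,-3,0],[-2,0,-8,0],[-3,0,-14,0],[-3,0,-22,0]],
  ],
)

```text
t: 12.52
eef_pos: [479.4, -35.6, 41.9]
orientation: [-3.141, -0.0, 1.566]
force: [-0.5, 0.8, -0.8]
finger_gap: 0.676
```

Run:
```python
from h import *
from bench import env
o=env.get_obs();print(o["eef_pos"],o["force"],o["finger_gap"])
p,d=env.get_image("wrist");cv2.imwrite("pics/w11.png",p[:,:,::-1])
C=cam(env.calibration("top"))
z=np.load("pics/top0.npz");p=z["p"]
g=cv2.resize(p[160:240,75:175].max(2),None,fx=4,fy=4,interpolation=cv2.INTER_CUBIC)
m=(g<115).astype(np.uint8);n,l,st,ce=cv2.connectedComponentsWithStats(m);k=1+st[1:,4].argmax()
cv2.imwrite("pics/tm.png",(l==k).astype(np.uint8)*255)
cs=max(cv2.findContours((l==k).astype(np.uint8),0,1)[0],key=cv2.contourArea)[:,0]
uv=(cs+0.5)/4-0.5+[75,160];W=onz(C,uv,9)[:,:2]
r=cv2.minAreaRect(W.astype(np.float32));print(r)
c=np.array(r[0])
for it in range(2):
  for s in(1,-1):
    e=W[(s*(W[:,0]-c[0])>50)&(abs(W[:,1]-c[1])<75)];a=np.polyfit(e[:,1],e[:,0],1);print("long edge",s,a,"yaw tray",-np.arctan(a[0]), np.polyval(a,c[1]))
    e=W[(s*(W[:,1]-c[1])>80)&(abs(W[:,0]-c[0])<45)];a=np.polyfit(e[:,0],e[:,1],1);print("short",s,a,np.polyval(a,c[0]))
  break
```

```text
[479.4118615  -35.60469692  41.85525384] [-0.49886793  0.76467811 -0.84519048] 0.6764032040007837
((433.4811096191406, 319.78814697265625), (202.20950317382812, 136.87405395507812), 85.83389282226562)
long edge 1 [8.28846808e-02 4.74327378e+02] yaw tray -0.08269565700300265 500.8329168648092
short 1 [-6.64220219e-02  4.48892408e+02] 420.0997163011093
long edge -1 [7.37586495e-02 3.42405342e+02] yaw tray -0.07362532704521027 365.9924835506494
short -1 [-5.66233905e-02  2.44584470e+02] 220.03929972198338
```

View pics/tm.png

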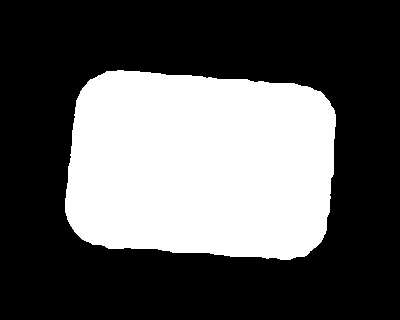

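View pics/w11.png

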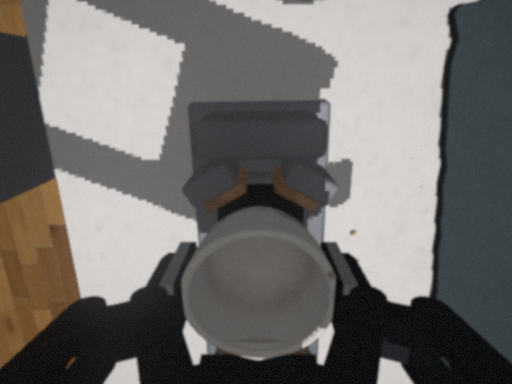

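The cup has lifted clear of the bed (dark gap at (260,195)) and sits upright between the fingers. Next: lift to height, then traverse and turn.

send_rows(
  motion=[
    [[0,0,-15,0],[0,0,-40,0],[0,0,-70,0],[0,0,-100,0],[0,0,-130,0],[0,0,-145,0],[0,0,-149,0],[0,0,-149,0]],
  ],
)

```text
t: 13.23
eef_pos: [480.4, -35.7, 191.7]
orientation: [3.139, 0.001, 1.566]
force: [0.2, -0.2, -1.6]
finger_gap: 0.678
```

send_rows(
  motion=[
    [[12,-2,0,0.05],[35,-5,0,0.15],[60,-8,0,0.26],[85,-11,0,0.37],[110,-15,0,0.48],[135,-18,0,0.59],[160,-21,0,0.7],[185,-25,0,0.8]],
  ],
)

```text
t: 13.9
eef_pos: [454.1, 150.7, 188.3]
orientation: [-3.139, 0.003, 0.76]
force: [0.4, -0.3, -2.2]
finger_gap: 0.679
```

send_rows(
  motion=[
    [[15,-20,0,0.11],[30,-40,0,0.22],[46,-61,0,0.33],[61,-81,0,0.44],[77,-102,0,0.55],[90,-120,0,0.66],[98,-131,0,0.75],[103,-137,0,0.82]],
  ],
)

```text
t: 14.57
eef_pos: [433.1, 321.1, 187.9]
orientation: [3.14, 0.004, -0.057]
force: [0.2, -0.6, -1.8]
finger_gap: 0.683
```

send_rows(
  motion=[
    [[0,0,0,0.028],[0,0,0,0.028],[0,0,0,0.028],[0,0,0,0.028]],
  ],
)

```text
t: 14.9
eef_pos: [434.4, 319.2, 189.3]
orientation: [3.14, 0.002, -0.082]
force: [-0.4, -0.3, -1.6]
finger_gap: 0.68
```

```bash
python3 meas.py w12
python3 - <<'E'
from h import *
from bench import env
for n,s in(("scene",(220,340,70,220)),("top",(150,250,60,200))):
    p,d=env.get_image(n);np.savez(f"pics/{n}12.npz",p=p,d=d)
    a,b,c,e=s;cv2.imwrite(f"pics/{n}12.png",cv2.resize(p[:,:,::-1],None,fx=1.5,fy=1.5,interpolation=cv2.INTER_CUBIC))
E
```

```text
14.9 [434.4 319.2 189.3] [ 3.1  0.  -0.1] 0.6801486591590435 [-0.4 -0.3 -1.6]
```

View pics/w12.png

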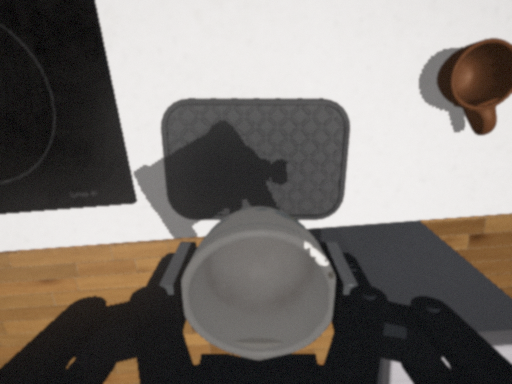

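View pics/scene12.png

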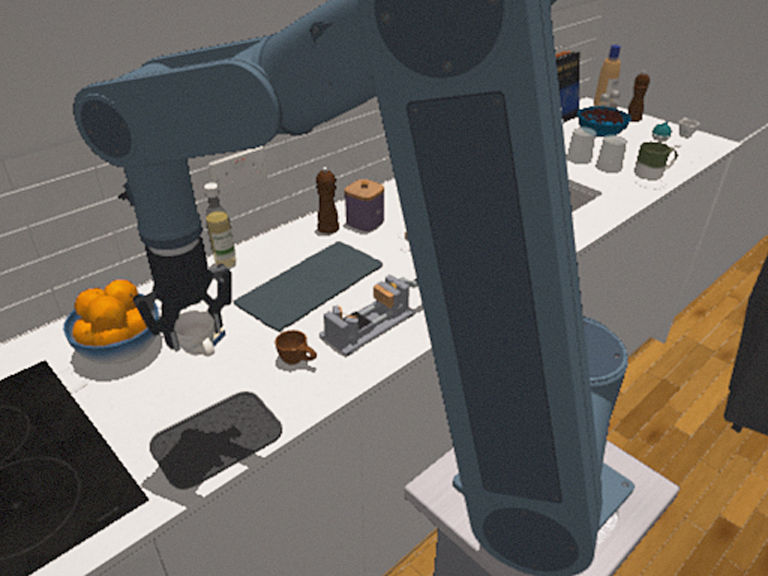

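View pics/top12.png

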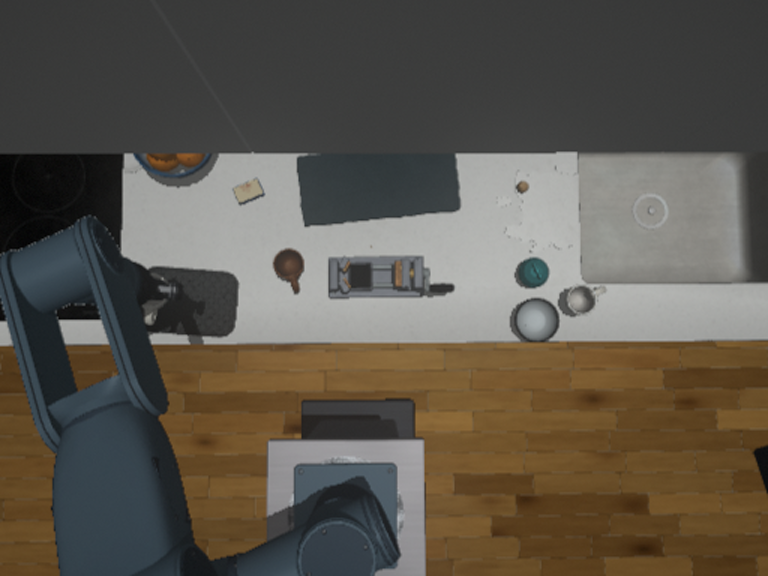

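The wrist view shows the tray at (163–349, 98–218) with edges parallel to the picture, and the cup in hand near (259,280). In the scene view its handle end is at about (208,348), pointing to the front. In the top view the clamp is empty and the other items are in place. Now I will check the numbers.

Run:
```python
from h import *
from bench import env
import pickle
np.set_printoptions(suppress=True,precision=2,linewidth=200)
o,p,d=pickle.load(open("pics/w12.pkl","rb"));C=cam(env.calibration("wrist"),o)
print(o["orientation"])
v,u=np.mgrid[0:384,0:512];P=bydepth(C,np.c_[u.ravel(),v.ravel()],d.ravel()).reshape(384,512,3)
# tray far edges
def edge(cols,rows,vert):
    out=[]
    g=p.max(2).astype(int)
    if not vert:
        for c in cols:
            col=g[rows[0]:rows[1],c];k=np.abs(np.diff(cv2.GaussianBlur(col.astype(np.float32),(1,3),0).ravel())).argmax();out.append((c,rows[0]+k+.5))
    else:
        for r in cols:
            row=g[r,rows[0]:rows[1]];k=np.abs(np.diff(cv2.GaussianBlur(row.astype(np.float32).reshape(-1,1),(1,3),0).ravel())).argmax();out.append((rows[0]+k+.5,r))
    return onz(C,np.array(out),9)[:,:2]
E=edge(range(195,320,5),(88,110),False);a=np.polyfit(E[:,1],E[:,0],1);print("far long edge: yaw",-np.arctan(a[0]),"x at y=320",np.polyval(a,320),np.std(E[:,0]-np.polyval(a,E[:,1])))
L=edge(range(122,165,4),(150,175),True);b=np.polyfit(L[:,0],L[:,1],1);Rr=edge(range(130,190,4),(335,360),True);c=np.polyfit(Rr[:,0],Rr[:,1],1)
print("left y",np.polyval(b,433),"right y",np.polyval(c,433),b[0],c[0])
F=edge(range(200,222,3),(205,228),False);F2=edge(range(305,325,3),(205,228),False);F=np.r_[F,F2];a2=np.polyfit(F[:,1],F[:,0],1);print("front x at 320",np.polyval(a2,320),-np.arctan(a2[0]))
# rim in hand
m=(abs(P[...,2]-250)<4)&(abs(P[...,0]-434)<45)&(abs(P[...,1]-319)<45)&(p.min(2)>60)
q=P[m];print("rim",len(q),q.min(0),q.max(0))
rim=P[(abs(P[...,0]-434)<40)&(abs(P[...,1]-319)<32)&(P[...,2]>180)&(P[...,2]<262)&(v<362)];print(np.percentile(rim[:,2],[50,90,98]))
ctr=np.array([434.,319.5,0]);w=-0.077;hd=-np.array([np.cos(w),np.sin(w),0])
for n in("scene","top"):
    Cn=cam(env.calibration(n));print(n,proj(Cn,[ctr+[0,0,250],ctr+hd*56+[0,0,233],ctr+[0,0,200]])*1.5)
z=np.load("pics/scene12.npz")["p"];cv2.imwrite("pics/s12z.png",cv2.resize(z[190:250,90:170,::-1],None,fx=8,fy=8,interpolation=cv2.INTER_CUBIC))
```

```text
[ 3.14  0.   -0.08]
far long edge: yaw -0.0799539101758684 x at y=320 500.0610470682406 0.3946585262260181
left y 426.8897377075332 right y 223.1105006038242 -0.20434678226564354 -0.07884390843611856
front x at 320 366.3414606247923 -0.0844375063267509
rim 4203 [404.47 281.63 246.  ] [465.15 361.39 254.  ]
[235.12 248.78 253.78]
scene [[190.17 321.48]
 [209.56 350.46]
 [196.06 347.27]]
top [[147.92 291.23]
 [148.06 324.61]
 [157.43 293.52]]
```

View pics/s12z.png

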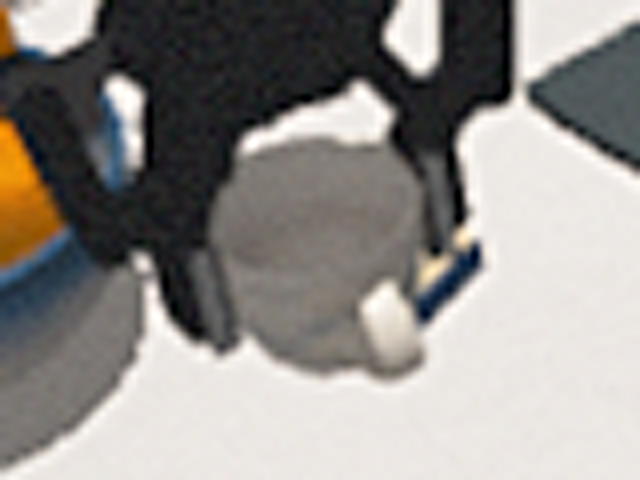

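send_rows(
  motion=[
    [[0,0,0,0],[0,0,0,0],[0,0,0,0],[0,0,0,0],[0,0,0,0],[0,0,0,0]],
  ],
)

```text
t: 15.55
eef_pos: [434.9, 319.8, 190.5]
orientation: [-3.142, -0.0, -0.082]
force: [0.9, -1.0, -1.7]
finger_gap: 0.683
```

Run:
```python
from bench import env
o=env.get_obs();print(o["t"],o["eef_pos"],o["orientation"],o["qvel"],o["finger_gap"])
print(env.close_job())
```

```text
15.55 [434.91068669 319.77312843 190.45483971] [-3.14153100e+00 -7.46294185e-05 -8.21748150e-02] [ 0.00125978 -0.00075827 -0.00089055  0.00143326  0.00052951 -0.00140095] 0.683220793741881
the job is handed in; nothing more can be done
None
```

I wound the crank open by about two full turns, from about 1.2 to 13.75 rad. I then lifted the cup out and carried it to the tray. The job was handed in after 15.6 s with the gripper still holding the cup there, motionless and upright.

**Last checks**
- **Position:** the cup's axis is within about 2 mm of the tray's centre (near x 433, y 320).
- **Height:** the foot is about 20 cm above the worktop, worked out from the arm's height. The camera's depth reading at the rim agreed to within about 4 mm.
- **Handle direction:** it points to the tray's front edge. The tool's angle is −0.082 rad and the tray's is about −0.08, and the handle end showed within 2 pixels of where I expected it in the scene view.
- **Other things:** the empty clamp, tray, twin cup, timer, bowl and brown cup all looked in their original places in the top view.

**What went wrong or disagreed**
- **Missed first grasp:** the first grasp of the crank handle closed above it and knocked it about 0.3 rad in the opening direction. In the pictures the fingertips ended about 25 mm behind the stated TCP. I reached deeper to allow for this, and both later grasps held. The knock is counted in the two turns.
- **Tray's left edge:** the wrist camera's reading was spoiled by a shadow, so the tray's centre in y comes mainly from the top camera.

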